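# Seat and tighten the set screw of a shaft collar

## Robot

A 6-joint arm with a two-finger parallel gripper is mounted at the origin on a cart in front of the work surface, level with it; the furniture and walls round the work are solid. World frame = base frame: x ahead of the robot, y to its left, z up, the work surface at z = 0. Lengths are in mm, angles in rad, forces in N, time in s.
With the tool pointing down it reaches from about 275 to 750 mm from the base axis. Payload 10.2 kg.
Tool frame: the origin (TCP) lies between the finger pads; the fingertips stand 11 mm ahead of it and the grasp point (between the pads) lies 8 mm behind it; z points along the fingers, y is the line along which they close (so a half turn about z gives the same grasp; the last joint's range is limited). The gripper opens to 85 mm and grips with 20 to 120 N. Pads are 22 mm wide; open, the fingers measure 114 mm over their backs; the gripper's body (76 mm by 85 mm) begins 54 mm behind the grasp point. The pads swing forward as they close: fully open they stand 13 mm farther back than shut.
Start: joints at [0.99, 0.313, 1.498, -0, 1.331, -0.223], TCP at [183.875, 491.753, 242.294] pointing down, gripper open.
Joint ranges: [-2.94, 2.94], [-0.97, 2.17], [0.19, 2.56], [-1.23, 4.37], [0.02, 3.11], [-2.88, 2.88]. Speed limits (rad/s): [2.39, 2.39, 3.01, 3.14, 3.14, 3.14].

## Interface

Orientations are given as a unit quaternion [w, x, y, z].
In Python, from rig import sense, eyes, finish_job gives the robot as it stands.
- The arm moves only by the shell command python3 -m jog 'ROWS' [FORCE]. ROWS is JSON, a list of rows, each a list of 7 numbers: the shift along the tool's x, y, z in m, then the turn, a rotation vector about the tool's x, y, z in rad, then the finger opening in m, from 0 to 0.0854. In form: [[dx, dy, dz, rx, ry, rz, gripper], ...]. A call has 1 to 5 rows; each row shifts and turns the commanded pose from where the row before left it, along the tool's axes as they then stand; what a row does not reach is not made up. A row lasts 1/10 s, in which the tool goes at most 50 mm and 8.59 degrees, less where a joint would pass 70% of its speed; a pose out of reach is approached as far as the arm can. A call is refused whole if a number of a shift passes 0.05 or a number of a turn 0.15, either way. A call with a gripper value outside its range is refused whole. The fingers move at their own pace and stop on an object; FORCE is the grip in N (left out, the last holds). Time passes only in rows, so rows that do not move let the fingers close. It gives the time, the measured TCP pose, the force, the opening and the grip force at its end, in the units of the state.
- sense(): the state, without advancing time (a new reading comes with each control period).
- eyes.capture(name): name is "scene" or "top" or "wrist"; returns the picture (480x640x3 uint8, red, green, blue); there is no depth.
- eyes.calibration(name): a dict with "fx", "fy", "cx", "cy" (pixels), "cam_to_world" (4x4, takes a point from camera to world coordinates); the wrist camera has in their place "mount" (4x4, takes a point from camera to tool coordinates, whose origin is the TCP and whose axes are the flange's). Camera axes: x right, y down, z forward; pixel columns grow to the right and rows downward; lengths in mm; the calibration is good to about 2 mm. A picture is of the moment at which its call begins: read the wrist's pose just before it. calibration takes no time and is no camera call.
- finish_job(): hands the job in; it is judged then, once.
The state is a dict: "time_s": time; "joints": joint angles; "dq": joint speeds; "tau": joint torques, N m; "eef_pos": TCP position; "ee_rot": TCP orientation; "force": force on the tool from outside, world axes, zero at the start; "wrist_torque": the same for the moment, N m; "grip_width": opening from 0.0 (shut) to 1.0 (fully open); "grip_force": force on a finger pad.
Only numpy, scipy, OpenCV 4.12 (cv2) and the standard library are available. Lean on these libraries where they do the work, as an engineer would, in place of code of your own. Each camera call takes 0.05 s, during which the arm holds its last target. There are 200 camera calls.

## Task

The thumb-headed set screw of the collar on the little bench shaft leans toward the robot, with its spring nose riding on the round of the shaft. Swing the collar over, away from the robot, until the nose drops onto the shaft's milled flat, and do not force it once it has caught; then turn the thumb head clockwise until the screw is firmly finger-tight on the flat (not bruising the shaft), and let go. Leave the loose bearing, bush and hex key set beside the stand where they are.

Things in the scene. Friction and masses are not known exactly. Their poses are not given: they have to be found in the camera images.
- stand: bench stand fixed to the table: plate 104 (x) x 150 (y) x 10 mm, two grey blocks at y = -52 and +52 mm (50 x 18 mm, tops 82 mm above the table) carrying a steel shaft along y. Origin: centre of the plate's underside on the table; x points away from the robot, z up. Position and yaw vary.
- shaft: 30 mm steel shaft; does not turn. Origin on its axis between the blocks, 58 mm above the table, axes as the stand's. A flat 8 mm wide, 2.5 mm deep, with straight side walls is milled along its top, tilted up to 17 degrees toward or away from the robot. This frame does not tell that tilt: see it as a groove beside the collar, or feel it. Nose force on the shaft above 60 N bruises it.
- shaft_centre (a point): point on the shaft axis under the collar (58 mm above the table) about which the collar turns; axes as the stand's. The collar is dark steel, 52 mm diameter, 18 mm wide.
- collar (a joint): collar angle (rad): 0 = screw straight up, positive = leaning to the stand's +x (away from the robot). Starts at -0.75 to -0.5, stops at +-1.1, stays where left. Riding on the round it turns at 0.05 to 0.1 N m (1 to 2 N along its arc). Once the nose is on the flat, the side walls stop it, play 0.08 rad either way: the push rises steeply; 5 to 7 N is plenty, over 12 N at the head bruises the shaft.
- thumb_head (a point): centre of the steel thumb head, on the screw axis 60 mm from the shaft axis: a rounded plate 9 mm (x) x 28 mm (y) x 24 mm (z, outward along the screw); the frame turns with it. Below: flange 15 mm diameter at 45 to 49 mm, neck 10 mm, collar boss 17 mm up to 34 mm from the shaft axis. Grasp across the 9 mm. Seated, it rocks 5 mm: grasp it 2 or 3 mm back from the stop, else the grip strains the shaft.
- thumb_screw (a joint): turn of the head (rad), positive = clockwise from above = tightening; 0 = plate parallel to the shaft. Starts at -0.05 to 0.03; stops -0.8, 2.6. Advances 3 mm per rad. Drag about 0.1 N m. On the flat it runs free to about 0.85 rad, then stiffens: tight from 1.1, firm at 1.3, bruising the shaft near 1.8 (over 0.2 N m). On the round it soon goes solid. Stays when released.
- nose: spring nose in the end of the set screw, hidden in the collar: flat-ended steel key 6 mm wide across the flat, 12 mm along the shaft, sliding along the screw axis, pushed inward with 2 to 6 N, 2.8 mm of travel. Frame: origin near the shaft axis, z outward along the screw.
- nose_tip (a point): centre of the nose's flat end. It is about 14.7 mm from shaft_centre while it rides on the round of the shaft, and 12.0 to 13.0 mm when it is down on the flat (least when tight).
- ball_bearing: loose ball bearing, 26 mm diameter, 8 mm high, on the table at the robot side of the stand; origin: centre of its underside. Leave it alone.
- steel_bush: loose flanged steel bush, 24 mm diameter, 18 mm high, beside the stand's +y end; origin: centre of its underside. Leave it alone.
- hex_key_set: loose folding hex key set, 30 x 88 x 16 mm, beside the stand's +y end; origin: centre of its underside. Leave it alone.

How it is judged:
By the outcome, as a careful person would: the job done as asked, in the order asked, and still so for the second after the job is handed in, with the robot touching nothing.
It also fails if it takes over 61 s, if anything falls off the work surface, if the arm or the gripper's body presses on something with over 40 N, if the wrist force passes 120 N, or if a joint passes its speed limit or range.

## Working session

There is one attempt and no reset: what is moved stays moved. The work goes in short steps, Python scripts to look and compute and a shell command to move; the robot and the scene stay as the last step left them, time stands still between calls to the robot, and variables do not carry over. Pictures are saved under pics/ and viewed, at most 10 in all, crops included, and the job is handed in when it is done.

```bash
ls; mkdir -p pics
python3 - <<'E'
from rig import sense, eyes
import cv2,numpy as np
print(sense())
for n in ("scene","top"):
    im=eyes.capture(n); cv2.imwrite(f"pics/{n}0.png",im[:,:,::-1]); c=eyes.calibration(n); print(n,c)
print(eyes.calibration("wrist"))
E
```

```text
pics
{'time_s': 0.0, 'joints': array([ 9.89613089e-01,  3.13465172e-01,  1.49844543e+00, -7.37658041e-06,
        1.33103189e+00, -2.23418540e-01]), 'dq': array([ 1.43469173e-03, -1.02413750e-03, -1.35364771e-04, -9.82682187e-05,
        2.67040033e-04, -2.47213985e-04]), 'tau': array([ 1.28915242e-03, -4.12258029e+01, -2.59752399e+01, -6.53616144e-05,
        3.98667500e-03, -6.12600232e-06]), 'eef_pos': array([183.72465048, 491.5323932 , 241.7241716 ]), 'ee_rot': array([-2.60960938e-04,  1.77928963e-01,  9.84043103e-01, -6.22441661e-04]), 'force': array([ 0.57102084,  0.18724832, -0.00602157]), 'wrist_torque': array([ 0.054683  , -0.01795754, -0.01663673]), 'grip_force': 0.0, 'grip_width': 1.0063248394416096}
scene {'fx': 608.3977552470233, 'fy': 608.3977552470233, 'cx': 323.41434551583313, 'cy': 237.3675201922691, 'cam_to_world': array([[ 7.13142535e-01, -3.19713699e-01,  6.23867675e-01,
        -2.97203199e+01],
       [-7.00473403e-01, -2.89883074e-01,  6.52153981e-01,
        -3.48050925e+02],
       [-2.76538826e-02, -9.02081456e-01, -4.30678893e-01,
         4.79154347e+02],

[... 302 characters left out ...]
[-9.99097742e-01, -3.55414030e-03,  4.23210260e-02,
         1.91545996e+02],
       [-4.09918732e-02, -1.79910130e-01, -9.82828577e-01,
         9.36858440e+02],
       [ 0.00000000e+00,  0.00000000e+00,  0.00000000e+00,
         1.00000000e+00]])}
{'fx': 386.077980617282, 'fy': 386.077980617282, 'cx': 317.77628301874495, 'cy': 239.7713484412268, 'mount': array([[ 3.66094896e-04, -9.56397142e-01, -2.92069125e-01,
         7.36775133e+01],
       [ 9.99999900e-01,  2.75436274e-04,  3.51520875e-04,
        -8.66915776e-01],
       [-2.55747129e-04, -2.92069224e-01,  9.56397147e-01,
        -1.30772345e+02],
       [ 0.00000000e+00,  0.00000000e+00,  0.00000000e+00,
         1.00000000e+00]])}
```

View pics/top0.png

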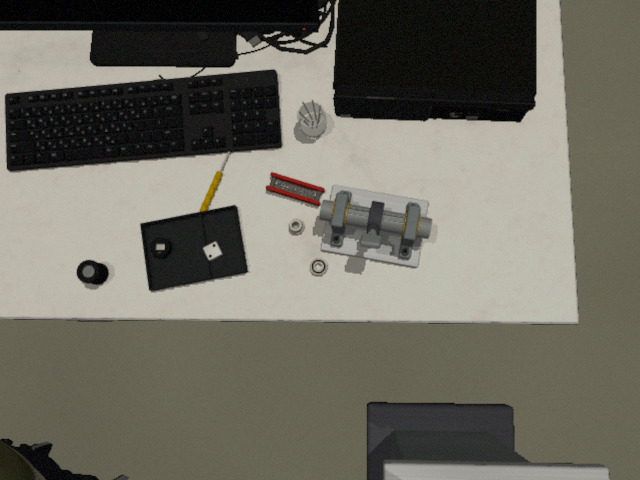

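View pics/scene0.png

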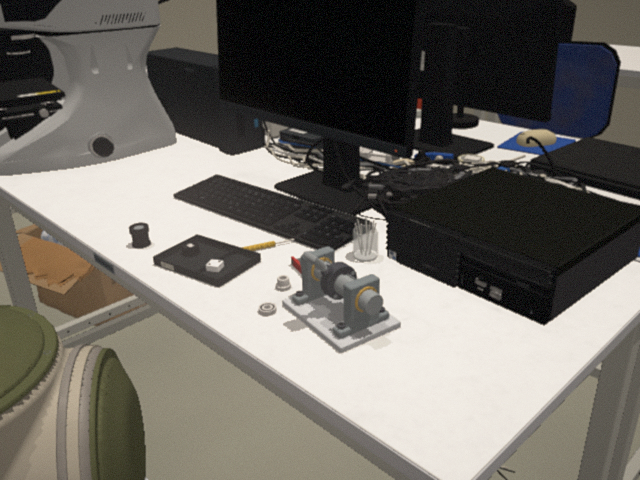

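The top view shows the stand around (376,226), with the head leaning toward the robot at about (370,240). In the scene view the stand is at about (340,300). I'll enlarge both.

Run:
```python
import cv2,numpy as np
a=cv2.imread("pics/top0.png")[175:280,305:445]; b=cv2.imread("pics/scene0.png")[235:360,270:410]
a=cv2.resize(a,None,fx=5.6,fy=5.6,interpolation=3)[:588]
cv2.imwrite("pics/top0c.png",a)
```

```text
(no output)
```

View pics/top0c.png

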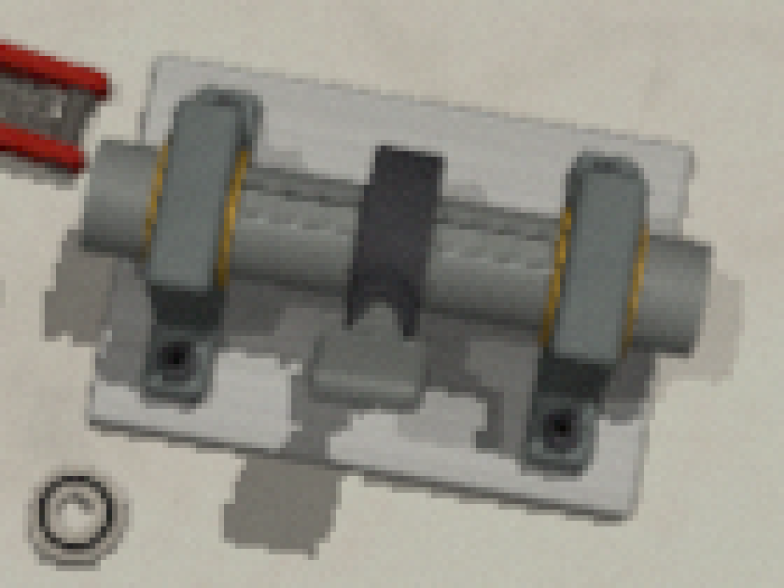

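The crop shows the plate corners at (158,58), (692,150), (632,512) and (90,418). The collar is centred near (397,240), the head near (368,370), and the groove shows at v≈187–222 beside the collar at u≈300.

```bash
cat > h.py <<'E'
import numpy as np, cv2
from rig import eyes, sense
from scipy.spatial.transform import Rotation as R
def ray(c,M,u,v):
    return M[:3,3], M[:3,:3]@np.array([(u-c['cx'])/c['fx'],(v-c['cy'])/c['fy'],1])
def atz(name,u,v,z):
    c=eyes.calibration(name); o,d=ray(c,c['cam_to_world'],u,v); return o+d*(z-o[2])/d[2]
def proj(name,P):
    c=eyes.calibration(name); M=c['cam_to_world'] if name!='wrist' else tool()@c['mount']
    p=(np.asarray(P)-M[:3,3])@M[:3,:3]; return np.array([p[...,0]/p[...,2]*c['fx']+c['cx'],p[...,1]/p[...,2]*c['fy']+c['cy']]).T
def tool():
    s=sense(); q=s['ee_rot']; T=np.eye(4); T[:3,:3]=R.from_quat([q[1],q[2],q[3],q[0]]).as_matrix(); T[:3,3]=s['eef_pos']; return T
def tinfo():
    T=tool(); print("pos",T[:3,3].round(1)); print(T[:3,:3].round(3)); s=sense(); print(s['time_s'],s['force'].round(1),s['wrist_torque'].round(2),s['grip_width'],s['grip_force'])
E
python3 - <<'E'
from h import *
f=lambda u,v:(305+u/5.6,175+v/5.6)
C=[atz('top',*f(*p),10) for p in [(158,58),(692,150),(632,512),(90,418)]]
C=np.array(C);print(C.round(1)); print(C.mean(0))
for a,b in [(0,1),(3,2)]: d=C[a]-C[b]; print('yaw',np.degrees(np.arctan2(-d[0],d[1])),np.linalg.norm(d))
for a,b in [(0,3),(1,2)]: d=C[a]-C[b]; print('yaw',np.degrees(np.arctan2(d[1],d[0])),np.linalg.norm(d))
for p,z in [((300,226),58),((487,262),58),((397,240),70),((368,370),102),((368,370),108),((300,187),73),((300,222),73)]: print(p,z,atz('top',*f(*p),z).round(1))
tinfo()
# model-check
d=C[0]-C[1]+C[3]-C[2]; y=np.arctan2(-d[0],d[1]); print(y)
E
```

```text
[[558.4 236.8  10. ]
 [532.7  90.6  10. ]
 [433.4 108.2  10. ]
 [458.1 254.   10. ]]
[495.64709585 172.38931799  10.        ]
yaw -9.984699266440773 148.35472767930497
yaw -9.603841372158099 147.88101298579952
yaw -9.743461679543552 101.84674021932179
yaw -10.012061708596855 100.86285796951195
(300, 226) 58 [501.5 197.1  58. ]
(487, 262) 58 [492.2 148.9  58. ]
(397, 240) 70 [495.5 172.3  70. ]
(368, 370) 102 [456.9 180.1 102. ]
(368, 370) 108 [455.9 180.2 108. ]
(300, 187) 73 [508.6 197.   73. ]
(300, 222) 73 [499.5 197.   73. ]
pos [183.7 491.6 241.8]
[[-0.937  0.35  -0.001]
 [ 0.35   0.937 -0.001]
 [ 0.    -0.001 -1.   ]]
0.1 [1.2 0.4 0.7] [ 0.05  0.02 -0.04] 0.9995229996976671 0.0
-0.17094757975607158
```

```bash
J="python3 -m jog"
python3 -m jog '[[-0.0365,-0.0197,0,0,0,0,0.0854],[-0.0365,-0.0197,0,0,0,0,0.0854],[-0.0365,-0.0197,0,0,0,0,0.0854],[-0.0365,-0.0197,0,0,0,0,0.0854],[-0.0365,-0.0197,0,0,0,0,0.0854]]' 20 >/dev/null
python3 -m jog '[[-0.0365,-0.0197,0,0,0,0,0.0854],[-0.0365,-0.0197,0,0,0,0,0.0854],[-0.0365,-0.0197,0,0,0,0,0.0854],[-0.0365,-0.0197,0,0,0,0,0.0854],[-0.0365,-0.0197,0,0,0,0,0.0854]]' >/dev/null
python3 -m jog '[[0,0,0.004,0,0,0.139,0.0854],[0,0,0.004,0,0,0.139,0.0854],[0,0,0.004,0,0,0.139,0.0854],[0,0,0.004,0,0,0.139,0.0854],[0,0,0.004,0,0,0.139,0.0854]]' >/dev/null
python3 -m jog '[[0,0,0.004,0,0,0.139,0.0854],[0,0,0.004,0,0,0.139,0.0854],[0,0,0.004,0,0,0.139,0.0854],[0,0,0.004,0,0,0.139,0.0854],[0,0,0.004,0,0,0.139,0.0854]]'
python3 - <<'E'
from h import *
tinfo(); np.save('T1.npy',tool())
cv2.imwrite('pics/w1.png',eyes.capture('wrist')[:,:,::-1])
E
```

```text
time_s: 2.1
eef_pos: [456.6, 179.4, 201.8]
ee_rot: [-0.0, 0.769, 0.64, -0.0]
force: [0.6, 0.3, 0.9]
grip_width: 0.997
grip_force: 0.0
pos [456.6 179.4 201.8]
[[ 0.182  0.983 -0.001]
 [ 0.983 -0.182 -0.   ]
 [-0.    -0.001 -1.   ]]
2.1 [0.6 0.3 0.9] [-0.   -0.01 -0.02] 0.9971999088287548 0.0
```

View pics/w1.png

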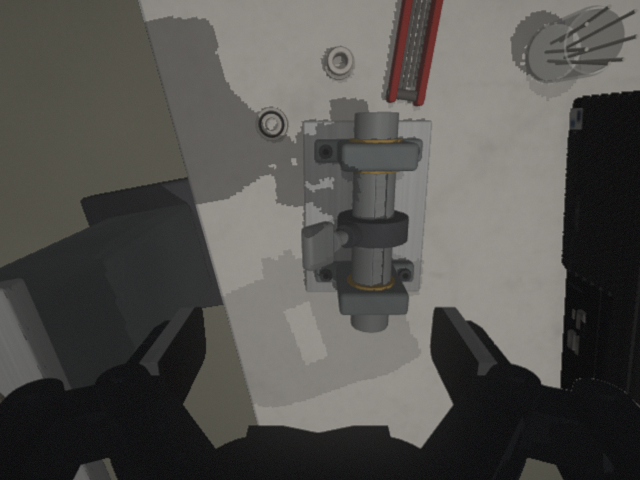

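The wrist picture shows the collar near (373,229) and the head leaning left near (319,246). The groove runs along the shaft at x≈360–388. I'll overlay the model and enlarge.

Run:
```python
from h import *
T=np.load('T1.npy'); im=cv2.imread('pics/w1.png'); k=4;x0,y0=285,165
cr=cv2.resize(im[y0:y0+145,x0:x0+150],None,fx=k,fy=k,interpolation=3)
c=np.array([495.6,172.4,58]);y=-0.172
ex=np.array([np.cos(y),np.sin(y),0]);ey=np.array([-np.sin(y),np.cos(y),0]);ez=np.array([0,0,1.])
def S(p):return c+p[0]*ex+p[1]*ey+p[2]*ez
def dr(ps,col):
    q=(proj('wrist',np.array([S(p) for p in ps]))-[x0,y0]+.5)*k
    cv2.polylines(cr,[q.astype(int)],False,col,1)
for g,col in((-.75,(0,255,255)),(-.6,(0,0,255))):
    u=np.array([np.sin(g),0,np.cos(g)]);n=np.array([np.cos(g),0,-np.sin(g)])
    Y=np.array([0,1,0])
    dr([u*r+n*a+Y*b for r,a,b in [(72,-4.5,-14),(72,4.5,-14),(72,4.5,14),(72,-4.5,14),(72,-4.5,-14),(48,-4.5,-14),(48,4.5,-14),(72,4.5,-14)]],col)
for t,col in ((.2,(0,255,0)),(.28,(255,0,0))):
  for e in(-1,1):
    a=t+e*.27
    dr([(14.9*np.sin(a),-40,14.9*np.cos(a)),(14.9*np.sin(a),40,14.9*np.cos(a))],col)
dr([(-52,-75,-48),(52,-75,-48),(52,75,-48),(-52,75,-48),(-52,-75,-48)],(255,0,255))
cv2.imwrite('pics/w1c.png',cr)
```

```text
(no output)
```

View pics/w1c.png

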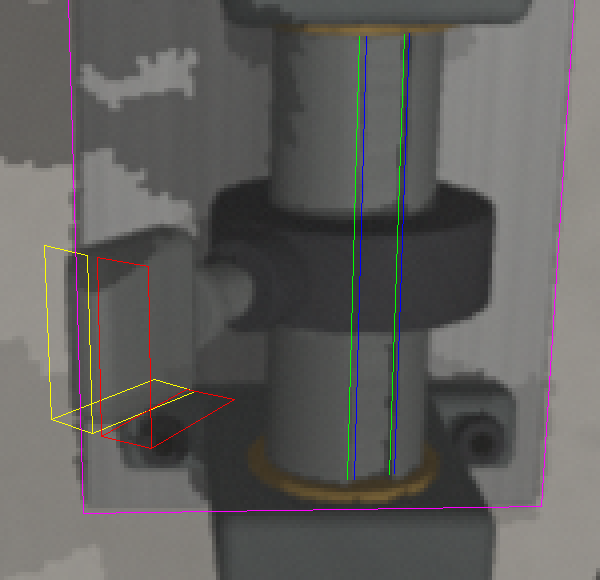

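The model fits to about 1 mm. The head is at about -0.68 rad and the groove at about +0.2 to +0.28. I'll straddle the head next.

```bash
python3 -m jog '[[0.001,0.010,0.03,0,0,-0.011,0.05],[0,0,0.03,0,0,0,0.05],[0,0,0.02,0,0,0,0.05],[0,0,0.010,0,0,0,0.05],[0,0,0,0,0,0,0.05]]'
python3 -m jog '[[0,0.003,0,0,0,0,0.05],[0,0.003,0,0,0,0,0.05],[0,0.003,0,0,0,0,0.05]]'
python3 - <<'E'
from h import *
tinfo(); np.save('T2.npy',tool())
cv2.imwrite('pics/w2.png',eyes.capture('wrist')[:,:,::-1])
E
```

```text
time_s: 2.65
eef_pos: [466.3, 178.5, 111.5]
ee_rot: [-0.001, 0.763, 0.647, -0.001]
force: [-0.1, -0.4, 0.1]
grip_width: 0.584
grip_force: 0.0
time_s: 2.95
eef_pos: [473.6, 177.8, 113.4]
ee_rot: [-0.002, 0.763, 0.646, -0.002]
force: [-22.2, 4.9, 21.3]
grip_width: 0.585
grip_force: 11.5
pos [473.6 177.8 113.4]
[[ 0.165  0.986 -0.006]
 [ 0.986 -0.165  0.001]
 [-0.    -0.006 -1.   ]]
2.95 [-22.2   4.9  21.3] [0.78 4.25 0.  ] 0.5846596285061801 11.530532240867615
```

View pics/w2.png

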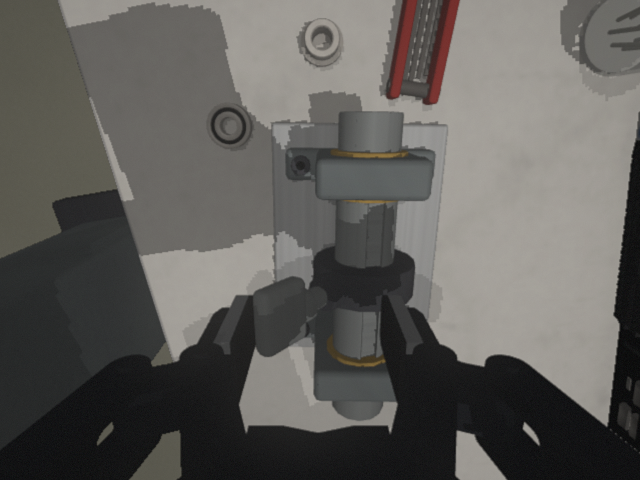

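The robot-side fingertip at about (235,325) is bearing on the end face of the head, so the push runs along the screw. I'll back off and go lower.

```bash
python3 -m jog '[[0,-0.008,0,0,0,0,0.05],[0,-0.008,0,0,0,0,0.05],[0,0,0.008,0,0,0,0.05],[0,0,0.006,0,0,0,0.05],[0,0,0,0,0,0,0.05]]'
python3 -m jog '[[0,0.003,0,0,0,0,0.05],[0,0.003,0,0,0,0,0.05],[0,0.002,0,0,0,0,0.05]]'
python3 -m jog '[[0,0.002,0,0,0,0,0.05],[0,0.002,0,0,0,0,0.05]]'
```

```text
time_s: 3.5
eef_pos: [459.6, 179.6, 97.3]
ee_rot: [-0.0, 0.763, 0.646, -0.001]
force: [-0.3, -0.1, -0.1]
grip_width: 0.587
grip_force: 0.0
time_s: 3.8
eef_pos: [468.4, 178.4, 98.4]
ee_rot: [0.0, 0.763, 0.646, 0.0]
force: [-0.8, 0.3, -0.5]
grip_width: 0.583
grip_force: 0.0
time_s: 4.0
eef_pos: [472.0, 177.8, 98.3]
ee_rot: [0.0, 0.763, 0.646, 0.0]
force: [-0.3, -0.4, 0.9]
grip_width: 0.584
grip_force: 0.0
```

```bash
python3 -m jog '[[0,0.003,0,0,0,0,0.05],[0,0.003,0,0,0,0,0.05],[0,0.003,0,0,0,0,0.05]]'
python3 -m jog '[[0,0.004,-0.001,0,0,0,0.05],[0,0.004,-0.001,0,0,0,0.05],[0,0.004,-0.001,0,0,0,0.05]]'
python3 - <<'E'
from h import *
cv2.imwrite('pics/w3.png',eyes.capture('wrist')[:,:,::-1])
E
```

```text
time_s: 4.3
eef_pos: [480.5, 176.3, 98.3]
ee_rot: [-0.0, 0.763, 0.646, -0.0]
force: [-3.6, 0.8, 3.0]
grip_width: 0.584
grip_force: 1.6
time_s: 4.6
eef_pos: [492.9, 174.2, 101.5]
ee_rot: [0.0, 0.763, 0.646, 0.0]
force: [-2.4, 0.5, 1.2]
grip_width: 0.586
grip_force: 1.0
```

View pics/w3.png

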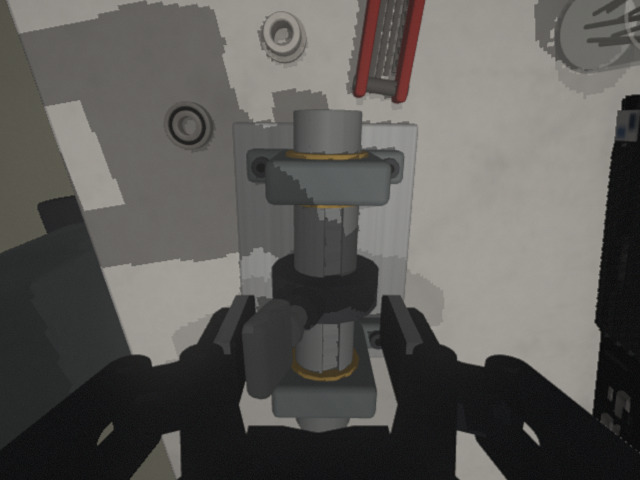

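The collar is following at about 2.4 N. The head is now at about -0.35 rad, near (268,350).

```bash
python3 -m jog '[[0,0.004,-0.002,0.04,0,0,0.05],[0,0.004,-0.002,0.04,0,0,0.05],[0,0.004,-0.002,0.04,0,0,0.05]]'
python3 -m jog '[[0,0.004,-0.002,0.04,0,0,0.05],[0,0.004,-0.002,0.04,0,0,0.05]]'
python3 -m jog '[[0,0.002,0,0.02,0,0,0.05],[0,0.002,0,0,0,0,0.05]]'
```

```text
time_s: 4.95
eef_pos: [504.8, 172.2, 106.8]
ee_rot: [-0.046, 0.762, 0.645, -0.039]
force: [-1.5, 0.1, -0.2]
grip_width: 0.583
grip_force: 0.4
time_s: 5.15
eef_pos: [513.3, 170.8, 109.6]
ee_rot: [-0.077, 0.759, 0.643, -0.065]
force: [-0.4, -0.1, 0.1]
grip_width: 0.588
grip_force: 0.5
time_s: 5.35
eef_pos: [517.1, 170.1, 108.5]
ee_rot: [-0.084, 0.759, 0.642, -0.071]
force: [-0.6, 0.7, 0.9]
grip_width: 0.585
grip_force: 0.6
```

```bash
for i in 1; do python3 -m jog '[[0,0.002,0,0,0,0,0.05],[0,0.002,0,0,0,0,0.05]]'; done
python3 -m jog '[[0,0.0015,0,0,0,0,0.05],[0,0.0015,0,0,0,0,0.05]]'
python3 - <<'E'
from h import *
tinfo()
E
```

```text
time_s: 5.55
eef_pos: [520.5, 169.7, 108.0]
ee_rot: [-0.084, 0.759, 0.642, -0.071]
force: [-0.2, -0.0, -0.6]
grip_width: 0.584
grip_force: 0.2
time_s: 5.75
eef_pos: [523.5, 169.2, 107.4]
ee_rot: [-0.084, 0.759, 0.642, -0.071]
force: [-0.9, 0.0, 1.5]
grip_width: 0.583
grip_force: 0.6
pos [523.5 169.2 107.4]
[[ 0.165  0.963 -0.215]
 [ 0.986 -0.161  0.036]
 [ 0.    -0.218 -0.976]]
5.75 [-0.9  0.   1.5] [ 0.04  0.11 -0.01] 0.5832327783953405 0.6164349429309368
```

```bash
cat > ok.py <<'E'
import sys
from rig import sense
s=sense(); f=s['force'][:2]; print(s['eef_pos'].round(1),s['force'].round(1),round(s['grip_force'],1)); sys.exit(bool((f@f)**.5>3.0))
E
python3 -m jog '[[0,0.001,0,0,0,0,0.05],[0,0,0,0,0,0,0.05]]' >/dev/null && python3 ok.py &&
python3 -m jog '[[0,0.001,0,0,0,0,0.05],[0,0,0,0,0,0,0.05]]' >/dev/null && python3 ok.py &&
python3 -m jog '[[0,0.001,0,0,0,0,0.05],[0,0,0,0,0,0,0.05]]' >/dev/null && python3 ok.py &&
python3 -m jog '[[0,0.001,0,0,0,0,0.05],[0,0,0,0,0,0,0.05]]' >/dev/null && python3 ok.py &&
python3 -m jog '[[0,0.001,0,0,0,0,0.05],[0,0,0,0,0,0,0.05]]' >/dev/null && python3 ok.py &&
python3 -m jog '[[0,0.001,0,0,0,0,0.05],[0,0,0,0,0,0,0.05]]' >/dev/null && python3 ok.py
```

```text
[524.5 169.  107.1] [-1.   1.   1.6] 0.4
[525.4 168.8 106.8] [-0.1 -0.4  0.5] 0.5
[526.4 168.6 106.6] [-0.6 -0.3  1.3] 0.5
[527.4 168.5 106.4] [-0.   0.4  1.2] 0.5
[528.3 168.3 106.2] [-1.1  0.5  2.4] 0.8
[529.1 168.2 106. ] [-3.1  0.   3.2] 1.5
```

```bash
python3 -m jog '[[0,0,-0.003,0,0,0,0.05],[0,0,-0.003,0,0,0,0.05],[0,0,0,0,0,0,0.05]]' >/dev/null ; python3 ok.py
python3 - <<'E'
from h import *
a=eyes.capture('wrist')[:,:,::-1][230:450,170:470]
cv2.imwrite('pics/w4.png',cv2.resize(a,None,fx=2.6,fy=2.6,interpolation=3))
E
```

```text
[531.1 167.9 112.3] [ 0.2 -0.7 -0.7] 0.0
```

View pics/w4.png

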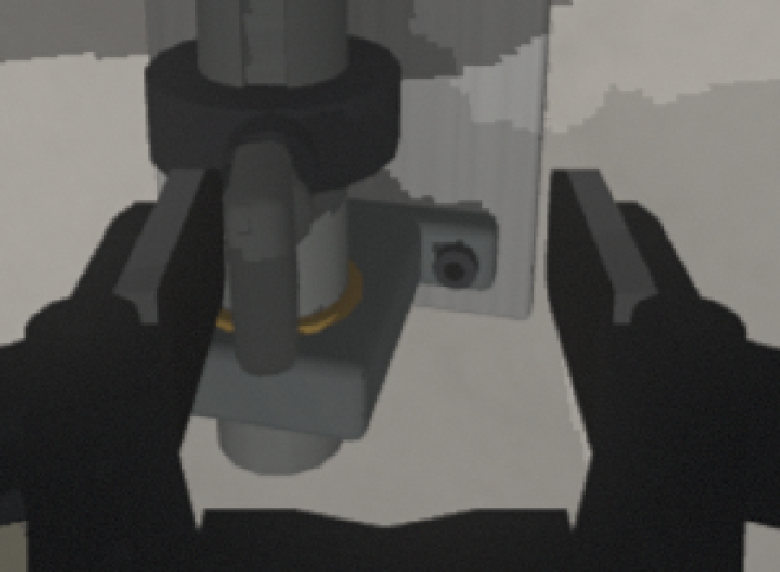

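The head at (262,270) stands roughly parallel to the fingers with the left finger beside it, so it is near +0.2. I'll push on at this height to feel for the wall.

```bash
python3 -m jog '[[0,0.001,0,0,0,0,0.05],[0,0,0,0,0,0,0.05]]' >/dev/null && python3 ok.py &&
python3 -m jog '[[0,0.001,0,0,0,0,0.05],[0,0,0,0,0,0,0.05]]' >/dev/null && python3 ok.py &&
python3 -m jog '[[0,0.001,0,0,0,0,0.05],[0,0,0,0,0,0,0.05]]' >/dev/null && python3 ok.py &&
python3 -m jog '[[0,0.001,0,0,0,0,0.05],[0,0,0,0,0,0,0.05]]' >/dev/null && python3 ok.py &&
python3 -m jog '[[0,0.001,0,0,0,0,0.05],[0,0,0,0,0,0,0.05]]' >/dev/null && python3 ok.py &&
python3 -m jog '[[0,0.001,0,0,0,0,0.05],[0,0,0,0,0,0,0.05]]' >/dev/null && python3 ok.py
```

```text
[531.6 167.7 111.5] [-0.3  0.1  0.8] 0.0
[532.5 167.6 111.3] [ 1.1 -0.5 -0.3] 0.0
[533.2 167.5 111.1] [-1.1  0.2  0.4] 0.9
[534.1 167.3 110.9] [-3.4  0.4  0.7] 1.6
```

```bash
python3 -m jog '[[0,0.0005,0,0,0,0,0.05],[0,0,0,0,0,0,0.05]]' >/dev/null ; python3 ok.py
python3 -m jog '[[0,0.0005,0,0,0,0,0.05],[0,0,0,0,0,0,0.05]]' >/dev/null ; python3 ok.py
```

```text
[534.6 167.3 110.8] [-4.4  0.8  0.5] 2.0
[535.1 167.2 110.7] [-4.   1.1  1.2] 2.4
```

```bash
python3 -m jog '[[0,0.0005,0,0,0,0,0.05],[0,0,0,0,0,0,0.05]]' >/dev/null ; python3 ok.py
python3 -m jog '[[0,0.0005,0,0,0,0,0.05],[0,0,0,0,0,0,0.05]]' >/dev/null ; python3 ok.py
python3 - <<'E'
from h import *
tinfo()
a=eyes.capture('wrist')[:,:,::-1][230:450,170:470]
cv2.imwrite('pics/w5.png',cv2.resize(a,None,fx=2.6,fy=2.6,interpolation=3))
E
```

```text
[535.6 167.1 110.6] [-5.1  0.8  1.2] 2.7
[536.  167.  110.5] [-5.7  1.2  1.2] 2.9
pos [536.  167.  110.5]
[[ 0.165  0.962 -0.216]
 [ 0.986 -0.161  0.036]
 [-0.    -0.219 -0.976]]
8.9 [-5.7  1.2  1.2] [0.11 0.88 0.06] 0.5816481599855421 2.9205608420306817
```

View pics/w5.png

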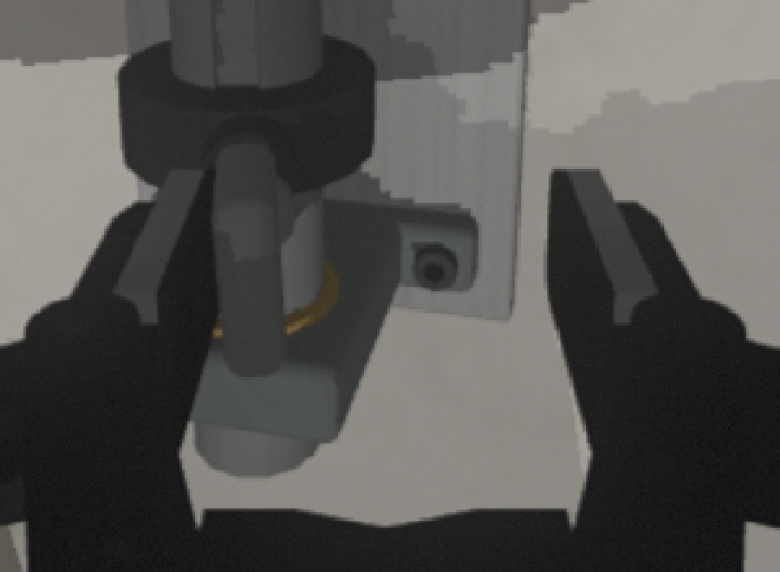

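The head's outer end in this crop spans x≈216–280, y≈145–375. The push reads 5.8 N, so the nose has met the far wall. I'll compare the predicted head pixels for several angles.

```bash
cat >> h.py <<'E'
c0=np.array([496.4,172.3,58]);_y=-0.172
ex=np.array([np.cos(_y),np.sin(_y),0]);ey=np.array([-np.sin(_y),np.cos(_y),0]);ez=np.array([0,0,1.])
def S(p):return c0+p[0]*ex+p[1]*ey+p[2]*ez
def st():
    T=tool(); d=T[:3,3]-c0; z=-T[:3,2]; print('tcp stand',(d@ex).round(1),(d@ey).round(1),(d@ez).round(1),'tilt',np.arctan2(z@ex,z@ez).round(3),'tilty',(z@ey).round(3),'yaw',np.arctan2(T[:3,0]@ex,T[:3,0]@ey).round(3))
E
python3 - <<'E'
from h import *
st()
for g in (.2,.25,.3,.35):
    u=np.array([np.sin(g),0,np.cos(g)]);n=np.array([np.cos(g),0,-np.sin(g)]);Y=np.array([0,1,0])
    P=[S(u*r+n*a+Y*b) for r,a,b in [(72,-4.5,-14),(72,4.5,-14),(72,4.5,14),(72,-4.5,14),(48,4.5,-14)]]
    print(g,((proj('wrist',np.array(P))-[170,230])*2.6).astype(int).tolist())
P=[S((26*np.sin(t),0,26*np.cos(t))) for t in(-1.57,1.57)]
print(((proj('wrist',np.array(P))-[170,230])*2.6).astype(int).tolist())
E
```

```text
tcp stand 39.9 1.6 52.5 tilt 0.221 tilty 0.001 yaw -0.006
0.2 [[137, 386], [202, 387], [192, 205], [123, 204], [231, 293]]
0.25 [[163, 387], [228, 386], [220, 204], [151, 205], [246, 292]]
0.3 [[189, 387], [254, 384], [247, 203], [178, 205], [261, 291]]
0.35 [[215, 387], [280, 382], [275, 201], [206, 205], [275, 289]]
[[127, 92], [369, 114]]
```

The head sits at about 0.35 at the stop, which matches the groove at about 0.27. I'll back off, centre on about 0.28 and grasp lightly.

```bash
python3 -m jog '[[0,-0.004,-0.002,0,0,0,0.05],[0,-0.007,0,0.02,0,0,0.05],[0,-0.007,0,0.02,0,0,0.05],[0,-0.006,0,0.02,0,0,0.05],[0,0,0,0,0,0,0.05]]' 20; python3 -c "
from h import *
st()"
python3 -m jog '[[0,0,0,0,0,0,0.03],[0,0,0,0,0,0,0.02],[0,0,0,0,0,0,0.02],[0,0,0,0,0,0,0.015],[0,0,0,0,0,0,0.015]]' 20
```

```text
time_s: 9.45
eef_pos: [513.5, 170.8, 118.2]
ee_rot: [-0.107, 0.756, 0.64, -0.09]
force: [-1.4, -1.3, -0.8]
grip_width: 0.585
grip_force: 0.0
tcp stand 17.1 1.4 60.2 tilt 0.281 tilty 0.002 yaw -0.006
time_s: 9.95
eef_pos: [513.7, 170.7, 118.0]
ee_rot: [-0.107, 0.756, 0.64, -0.09]
force: [0.4, 0.4, 0.1]
grip_width: 0.177
grip_force: 0.0
```

```bash
python3 -m jog '[[0,0,0,0,0,0,0.012],[0,0,0,0,0,0,0.010],[0,0,0,0,0,0,0.009],[0,0,0,0,0,0,0.006],[0,0,0,0,0,0,0.004]]' 20
python3 -m jog '[[0,0,0,0,0,0,0.002],[0,0,0,0,0,0,0.0],[0,0,0,0,0,0,0.0]]' 20
python3 -c "
from h import *
st();tinfo()"
```

```text
time_s: 10.45
eef_pos: [513.6, 170.8, 118.1]
ee_rot: [-0.107, 0.756, 0.64, -0.09]
force: [-0.2, -0.4, 0.5]
grip_width: 0.098
grip_force: 21.6
time_s: 10.75
eef_pos: [513.7, 170.8, 118.1]
ee_rot: [-0.107, 0.756, 0.64, -0.09]
force: [-0.5, 0.6, 1.1]
grip_width: 0.101
grip_force: 21.5
tcp stand 17.3 1.5 60.1 tilt 0.28 tilty 0.002 yaw -0.006
pos [513.7 170.8 118.1]
[[ 0.165  0.948 -0.273]
 [ 0.986 -0.159  0.046]
 [ 0.    -0.276 -0.961]]
10.75 [-0.5  0.6  1.1] [0.01 0.06 0.07] 0.10137212634840702 21.542371809482574
```

```bash
cat > s.py <<'E'
from h import *
T=tool();s=sense(); F=T[:3,:3].T@s['force']; M=T[:3,:3].T@s['wrist_torque']
print(round(s['time_s'],2),'F stand',(s['force']@ex).round(1),(s['force']@ey).round(1),s['force'][2].round(1),'Mtool',M.round(2),'grip',round(s['grip_width'],3),round(s['grip_force'],1),'j6',s['joints'][5].round(2)); st()
E
python3 -m jog '[[0,0,0,0,0,0,0],[0,0,0.0003,0,0,0.1,0],[0,0,0.0003,0,0,0.1,0]]' 40 >/dev/null; python3 s.py
python3 -m jog '[[0,0,0.0003,0,0,0.1,0],[0,0,0.0003,0,0,0.1,0]]'  >/dev/null; python3 s.py
```

```text
11.05 F stand -0.4 0.0 1.1 Mtool [ 0.01 -0.05 -0.19] grip 0.096 45.5 j6 0.42
tcp stand 17.2 1.4 59.6 tilt 0.28 tilty 0.002 yaw 0.19
11.25 F stand 0.7 -0.2 2.1 Mtool [-0.12 -0.07 -0.2 ] grip 0.093 45.5 j6 0.62
tcp stand 17.2 1.4 59.0 tilt 0.279 tilty 0.002 yaw 0.384
```

```bash
python3 -m jog '[[0,0,0,0,0,0,0]]'  >/dev/null; python3 s.py
python3 -m jog '[[0,0,0.0003,0,0,0.1,0],[0,0,0.0003,0,0,0.1,0]]'  >/dev/null; python3 s.py
python3 -m jog '[[0,0,0,0,0,0,0]]'  >/dev/null; python3 s.py
```

```text
11.35 F stand 0.2 -0.6 1.7 Mtool [-0.17 -0.08  0.14] grip 0.097 45.4 j6 0.62
tcp stand 17.1 1.4 59.0 tilt 0.28 tilty 0.002 yaw 0.381
11.55 F stand 1.4 -1.1 0.8 Mtool [-0.3  -0.07 -0.13] grip 0.093 45.5 j6 0.82
tcp stand 17.1 1.3 58.5 tilt 0.279 tilty 0.002 yaw 0.577
11.65 F stand 1.0 -1.9 1.5 Mtool [-0.32 -0.06  0.07] grip 0.093 45.5 j6 0.82
tcp stand 17.1 1.3 58.4 tilt 0.279 tilty 0.002 yaw 0.574
```

```bash
python3 -m jog '[[0,0.0005,0.0003,0,0,0.1,0],[0,0.0002,0.0003,0,0,0.1,0]]'  >/dev/null; python3 s.py
python3 -m jog '[[0,0,0.0003,0,0,0.1,0],[0,0,0,0,0,0,0]]'  >/dev/null; python3 s.py
python3 -m jog '[[0,0,0.0003,0,0,0.1,0],[0,0,0,0,0,0,0]]'  >/dev/null; python3 s.py
```

```text
11.85 F stand -0.7 0.0 2.5 Mtool [ 0.11 -0.1  -0.18] grip 0.091 45.7 j6 1.02
tcp stand 17.2 1.1 57.8 tilt 0.28 tilty 0.002 yaw 0.773
12.05 F stand 0.9 -1.9 3.7 Mtool [ 0.01 -0.2   0.  ] grip 0.096 45.7 j6 1.11
tcp stand 17.1 1.1 57.5 tilt 0.28 tilty 0.002 yaw 0.872
12.25 F stand 0.6 -0.8 5.2 Mtool [-0.05 -0.28  0.04] grip 0.091 45.9 j6 1.21
tcp stand 17.2 1.0 57.4 tilt 0.28 tilty 0.002 yaw 0.972
```

```bash
python3 -m jog '[[0,0,0,0,0,0.1,0],[0,0,0,0,0,0,0]]'  >/dev/null; python3 s.py
python3 -m jog '[[0,0,0.0001,0,0,0.1,0],[0,0,0,0,0,0,0]]'  >/dev/null; python3 s.py
```

```text
12.45 F stand 0.8 -1.8 5.2 Mtool [-0.14 -0.3   0.07] grip 0.093 45.9 j6 1.31
tcp stand 17.2 1.0 57.3 tilt 0.28 tilty 0.002 yaw 1.074
12.65 F stand 1.0 -2.2 5.1 Mtool [-0.24 -0.27 -0.03] grip 0.094 45.9 j6 1.41
tcp stand 17.2 0.9 57.3 tilt 0.28 tilty 0.002 yaw 1.177
```

```bash
python3 -m jog '[[0,0.0003,0.0002,0,0,0.07,0]]'  >/dev/null; python3 s.py
python3 -m jog '[[0,0,0.0002,0,0,0.07,0]]'  >/dev/null; python3 s.py
python3 -m jog '[[0,0,0.0002,0,0,0.07,0]]'  >/dev/null; python3 s.py
python3 -m jog '[[0,0,0,0,0,0,0]]'  >/dev/null; python3 s.py
```

```text
12.75 F stand -0.3 -1.2 7.0 Mtool [-0.04 -0.42 -0.15] grip 0.092 46.2 j6 1.48
tcp stand 17.2 0.8 57.1 tilt 0.28 tilty 0.002 yaw 1.247
12.85 F stand 0.7 -1.9 8.2 Mtool [-0.2  -0.42 -0.22] grip 0.092 46.4 j6 1.55
tcp stand 17.2 0.7 57.1 tilt 0.279 tilty 0.002 yaw 1.321
12.95 F stand 0.9 -2.0 7.8 Mtool [-0.34 -0.45 -0.22] grip 0.095 46.5 j6 1.62
tcp stand 17.2 0.7 57.0 tilt 0.279 tilty 0.002 yaw 1.394
13.05 F stand 0.0 -1.9 7.1 Mtool [-0.31 -0.39 -0.03] grip 0.091 46.3 j6 1.62
tcp stand 17.2 0.7 57.0 tilt 0.279 tilty 0.002 yaw 1.393
```

```bash
python3 -m jog '[[0,0,-0.0005,0,0,0.06,0],[0,0.0003,-0.0005,0,0,0,0],[0,0,0,0,0,0,0]]'  >/dev/null; python3 s.py
python3 -m jog '[[0,0,0,0,0,0,0.012],[0,0,0,0,0,0,0.02],[0,0,0,0,0,0,0.03],[0,0,0,0,0,0,0.03],[0,0,0,0,0,0,0.03]]'  >/dev/null; python3 s.py
python3 - <<'E'
from h import *
cv2.imwrite('pics/w6.png',eyes.capture('wrist')[:,:,::-1])
E
python3 -m jog '[[0,0,-0.01,0,0,0,0.03],[0,0,-0.02,0,0,0,0.03],[0,0,-0.03,0,0,0,0.03],[0,0,-0.04,0,0,0,0.03],[0,0,-0.03,0,0,0,0.03]]'  >/dev/null; python3 s.py
python3 - <<'E'
from h import *
np.save('T7.npy',tool())
im=eyes.capture('wrist')[:,:,::-1]; cv2.imwrite('pics/w7.png',im)
g=.28;u=np.array([np.sin(g),0,np.cos(g)])
p=proj('wrist',np.array([S(u*60),S(u*60)]))[0].astype(int);print(p)
x,y=p-75; x=max(x,0);y=max(y,0)
cv2.imwrite('pics/w7c.png',cv2.resize(im[y:y+150,x:x+150],None,fx=4,fy=4,interpolation=3)); print(x,y)
E
```

```text
13.35 F stand -0.9 -0.2 1.9 Mtool [-0.03 -0.1  -0.08] grip 0.093 45.5 j6 1.68
tcp stand 17.1 0.5 57.1 tilt 0.28 tilty 0.001 yaw 1.455
13.85 F stand 0.3 0.3 1.2 Mtool [-0.02  0.09  0.05] grip 0.355 0.0 j6 1.69
tcp stand 17.2 0.5 57.3 tilt 0.28 tilty 0.002 yaw 1.46
14.4 F stand 0.2 0.1 -0.1 Mtool [0.01 0.13 0.01] grip 0.352 0.0 j6 1.69
tcp stand 53.9 0.7 185.3 tilt 0.277 tilty 0.001 yaw 1.46
[317 234]
242 159
```

View pics/w7c.png

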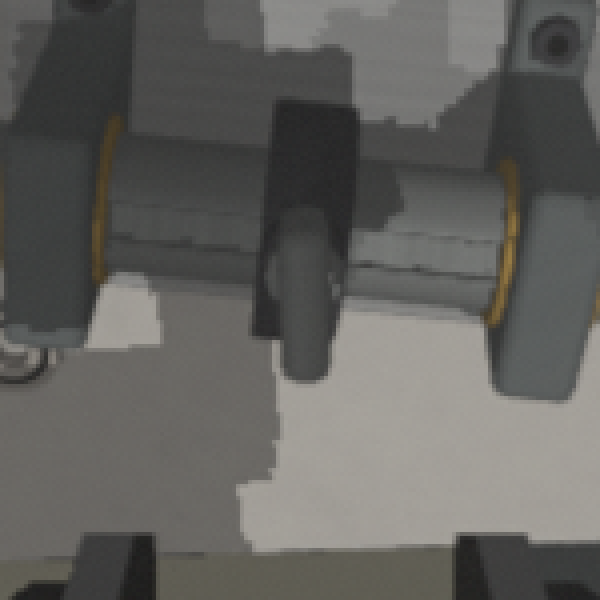

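The picture shows the head plate running vertically at x≈303, y 210–380. It lines up with the tool, so the screw has turned about 1.45 rad and the head sits over the groove with the gripper clear.

```bash
python3 -c "
from rig import finish_job
print(finish_job())"
```

```text
the job is handed in; nothing more can be done
None
```

I swung the collar away from the robot until the nose caught on the flat (about 6 N push at the head), turned the thumb screw clockwise to about 1.45 rad, let go, and handed in at about 14.5 s without approaching the loose parts; early on a fingertip pressed the end of the head at about 31 N for a moment before I backed off.

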